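# Complete the row of spice jars

### The job

The row on the little plywood rack is one jar short: among the four jars lying on the counter, find the one of exactly the same size (width and height) as the two in the rack. Stand it upright on the counter and let go, then take it afresh and stand it in the rack next to the other two, and slide the wooden end stop up and press it firmly against the row, so that it is snug with no gaps. Leave the other jars and everything else where they lie.

Things in the scene. Friction and masses are not known exactly. Their poses are not given: they have to be found in the camera images.
- jar_a: Jar 40 x 40 mm and 88 mm tall overall (body 66 mm, gap of 3 mm, cap 34 mm in diameter and 19 mm tall): the size of the two in the rack; lying on one flat side on the counter at the start, cap pointing roughly to -y (up to 30 degrees off). Plain ochre square jar with a paper band and a round black cap.  Origin: centre of the square base; its z axis runs from the base to the cap, x and y are square to the flat sides. About 0.12 kg.
- jar_b: Narrower jar, 34 x 34 mm, 88 mm tall; lying on one flat side on the counter at the start, cap pointing roughly to -y (up to 30 degrees off). Plain ochre square jar with a paper band and a round black cap.  Origin: centre of the square base; its z axis runs from the base to the cap, x and y are square to the flat sides. About 0.12 kg.
- jar_c: Taller jar, 40 x 40 mm, 108 mm tall (body 86 mm); lying on one flat side on the counter at the start, cap pointing roughly to -y (up to 30 degrees off). Plain ochre square jar with a paper band and a round black cap.  Origin: centre of the square base; its z axis runs from the base to the cap, x and y are square to the flat sides. About 0.12 kg.
- jar_d: Wider jar, 48 x 48 mm, 88 mm tall; lying on one flat side on the counter at the start, cap pointing roughly to -y (up to 30 degrees off). Plain ochre square jar with a paper band and a round black cap.  Origin: centre of the square base; its z axis runs from the base to the cap, x and y are square to the flat sides. About 0.12 kg.
- rack: Fixed plywood rack, 70 mm (its x) by 270 mm (its y), z up, origin at the centre of its underside on the counter. Its floor is 12 mm above the counter; between two long lips, 13 mm higher than the floor, runs a channel 46 mm wide along y, centred on x = 0. Two jars of 40 x 40 x 88 mm stand fixed in it at y = 70 and 110 mm, against the end wall; their free side is at y = 50 mm. The end stop slides in the channel from the -y end.
- rack_gap (a point): Point on the rack's floor where the centre of the missing jar's base belongs (rack x = 0, y = 30 mm, z = 12 mm). Axes as the rack's.
- stop: End stop: wooden block 40 (rack x) x 24 (rack y) x 84 mm tall in the rack's channel, top 96 mm above the counter; origin: centre of its underside, axes as the rack's. Slides only along rack y (friction 1.5 N), stays where left. Starts at rack y = -90 to -60 mm; with the right jar snug it is at -2 mm (limit 35 mm). A push of 6 to 10 N at the hand presses the row firmly; nothing springs back.
- cup: White cup, 72 mm across, 95 mm tall, a bystander; origin at the centre of its underside.
- tub: White tub with a red lid, 84 mm across, 115 mm tall, a bystander; origin at the centre of its underside.
- spoon: Spoon 170 mm long, lying, a bystander; its x axis runs along it, handle to -x.
Things that resemble listed ones, but are neither listed nor needed, are in the scene too. Leave any yellow look-alike of the jar_a alone.

How it is judged:
By the outcome, as a careful person would: the job done as asked, in the order asked, and still so for the second after the job is handed in, with the robot touching nothing.
It also fails if it takes over 58 s, if anything falls off the work surface, if the arm or the gripper's body presses on something with over 40 N, if the wrist force passes 120 N, or if a joint passes its speed limit or range.

### The arm

A 6-joint arm with a two-finger parallel gripper is mounted at the origin on the work surface. World frame = base frame: x ahead of the robot, y to its left, z up, the work surface at z = 0. Lengths are in m, angles in rad, forces in N, time in s.
With the tool pointing down it reaches from about 0.35 to 0.775 m from the base axis. Payload 5.5 kg.
Tool frame: the origin (TCP) lies on the mounting face of the last link; the fingertips stand 173 mm ahead of it and the grasp point (between the pads) lies 155 mm ahead of it; z points along the fingers, y is the line along which they close (so a half turn about z gives the same grasp; the last joint's range is limited). The gripper opens to 85 mm and grips with 20 to 120 N. Pads are 22 mm wide; open, the fingers measure 114 mm over their backs; the gripper's body (76 mm by 85 mm) begins 54 mm behind the grasp point. The pads swing forward as they close: fully open they stand 13 mm farther back than shut.
Start: joints at [1.11, 0.313, 0.046, 1.304, 0, 1.431], TCP at [0.181, 0.546, 0.405] pointing down, gripper open.
Joint ranges: [-2.76, 2.76], [-0.86, 1.69], [-1.03, 1.26], [-2.2, 2.34], [-1.47, 1.5], [-3.14, 3.14]. Speed limits (rad/s): [2.57, 2.57, 3.14, 3.14, 3.14, 3.14].

### API

Orientations are given as a unit quaternion [w, x, y, z].
In Python, from rig import manip gives the robot as it stands.
- The arm moves only by the shell command python3 -m crank 'ROWS' [FORCE]. ROWS is JSON, a list that holds one entry, the list of rows, each a list of 7 numbers: the closure, from -1 (fully open) to 1 (shut), so that 0 is half open, then the shift along the world's x, y, z in mm, then the turn, a rotation vector about the world's x, y, z in degrees. In form: [[[fingers, dx, dy, dz, wx, wy, wz], ...]]. A call has 1 to 20 rows; each row is the pose to reach, as a shift and turn from the pose commanded when the call began; what a row does not reach only later rows make up. A row lasts 1/12 s, in which the tool goes at most 41.7 mm and 7.16 degrees, less where a joint would pass 70% of its speed; a pose out of reach is approached as far as the arm can. A call with a gripper value outside its range is refused whole. The fingers move at their own pace and stop on an object; FORCE is the grip in N (left out, the last holds). Time passes only in rows, so rows that repeat a pose let the fingers close. It gives the time, the measured TCP pose, the force, the opening and the grip force at its end, in the units of the state.
- manip.observe(): the state, without advancing time (a new reading comes with each control period).
- manip.snapshot(name): name is "scene" or "top"; returns (picture, depth): 420x560x3 uint8, red, green, blue; 420x560 float32, m along the optical axis (not along the pixel's ray), 0 where there is no reading.
- manip.calibration(name): a dict with "vertical_fov" (degrees; the focal length in pixels is half the picture's height over the tangent of half this angle, whatever the lens; pixels are square), "cx", "cy" (the principal point, pixels), "extrinsics" (4x4, takes a point from camera to world coordinates). Camera axes: x right, y down, z forward; pixel columns grow to the right and rows downward; lengths in m; the calibration is good to about 2 mm. A picture is of the moment at which its call begins. calibration takes no time and is no camera call.
- manip.close_job(): hands the job in; it is judged then, once.
The state is a dict: "time_s": time; "joint_positions": joint angles; "qd": joint speeds; "joint_efforts": joint torques, N m; "tcp_pos": TCP position; "eef_rot": TCP orientation; "force": force on the tool from outside, world axes, zero at the start; "wrist_torque": the same for the moment, N m; "finger_gap": opening from 0.0 (shut) to 1.0 (fully open); "grip_force": force on a finger pad.
Only numpy, scipy, OpenCV 4.12 (cv2) and the standard library are available. Lean on these libraries where they do the work, as an engineer would, in place of code of your own. Each camera call takes 0.05 s, during which the arm holds its last target. There are 200 camera calls.

## Working session

There is one attempt and no reset: what is moved stays moved. The work goes in short steps, Python scripts to look and compute and a shell command to move; the robot and the scene stay as the last step left them, time stands still between calls to the robot, and variables do not carry over. Pictures are saved under pics/ and viewed, at most 10 in all, crops included, and the job is handed in when it is done.

```bash
mkdir -p pics; ls
cat > h.py <<'E'
import numpy as np, cv2
from rig import manip
def snap(n):
    p,d=manip.snapshot(n); np.savez(f'/tmp/{n}.npz',p=p,d=d); return p,d
def load(n):
    z=np.load(f'/tmp/{n}.npz'); return z['p'],z['d']
def world(n,d):
    c=manip.calibration(n); h,w=d.shape; f=h/2/np.tan(np.radians(c['vertical_fov'])/2)
    u,v=np.meshgrid(np.arange(w),np.arange(h)); 
    P=np.stack([(u-c['cx'])/f*d,(v-c['cy'])/f*d,d,np.ones_like(d)],-1)
    return (P@np.array(c['extrinsics']).T)[...,:3]
E
python3 - <<'E'
from h import *
for n in('scene','top'):
    p,d=snap(n); cv2.imwrite(f'pics/{n}0.png',p[...,::-1]); print(manip.calibration(n))
print(manip.observe())
E
```

```text
pics
{'vertical_fov': 49.65887320928801, 'cx': 274.77863627589073, 'cy': 212.1349609089472, 'extrinsics': array([[ 0.4733236 ,  0.51169612, -0.71702988,  1.52348761],
       [ 0.88083913, -0.26630247,  0.39141466, -0.43150865],
       [ 0.00933854, -0.81685377, -0.5767692 ,  0.82484185],
       [ 0.        ,  0.        ,  0.        ,  1.        ]])}
{'vertical_fov': 54.00722501075676, 'cx': 281.2160072498839, 'cy': 214.4785550158018, 'extrinsics': array([[ 0.00435691, -0.9926067 ,  0.12129697,  0.42593905],
       [-0.99982049, -0.00208736,  0.01883153,  0.08718792],
       [-0.01843911, -0.12135725, -0.99243761,  1.25366086],
       [ 0.        ,  0.        ,  0.        ,  1.        ]])}
{'time_s': 0.1, 'joint_positions': array([ 1.11041191e+00,  3.13971095e-01,  4.50632587e-02,  1.30362627e+00,
       -3.88849533e-07,  1.43117832e+00]), 'qd': array([-1.61810912e-03, -1.93890758e-03,  4.40485177e-03,  6.18652264e-04,
        1.54619623e-03, -6.74609597e-05]), 'joint_efforts': array([ 3.89879904e-03, -4.81724596e+01,  2.99244350e+01,  1.27308423e-02,
       -1.34808629e-04, -1.59985143e-05]), 'tcp_pos': array([0.1812311 , 0.54550003, 0.40385975]), 'eef_rot': array([-2.56589593e-04,  1.59696442e-01,  9.87165787e-01, -8.30138742e-04]), 'force': array([-0.06222218, -0.42393491, -0.86294781]), 'wrist_torque': array([ 0.01945223, -0.00850664, -0.02483425]), 'grip_force': 0.0, 'finger_gap': 1.0006991881441067}
```

View pics/top0.png

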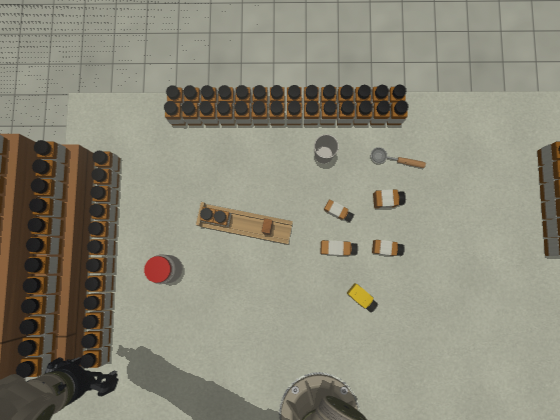

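View pics/scene0.png

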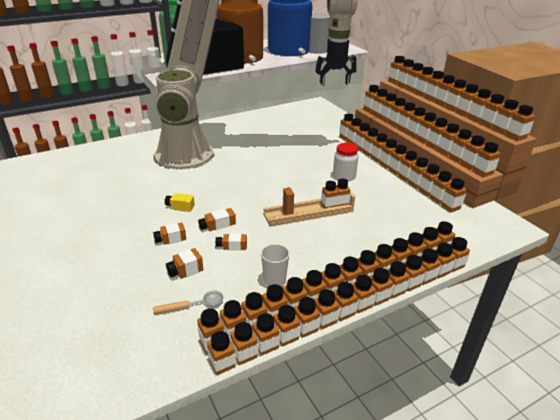

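The top view shows the jars near (338,210), (390,198), (339,248) and (388,248), and the yellow look-alike at (362,297). The rack runs (205,215)–(290,232), with the stop at (267,227). Next I'll measure all of these in the depth image.

Run:
```python
from h import *
p,d=load('top'); W=world('top',d)
print('table z',np.median(W[300:330,200:300,2]))
def box(c,r,zmin=.012):
    u,v=c; S=W[v-r:v+r,u-r:u+r].reshape(-1,3); C=p[v-r:v+r,u-r:u+r].reshape(-1,3)
    m=S[:,2]>zmin; return S[m],C[m]
for c,r in [((338,210),22),((390,198),20),((339,248),22),((388,248),20)]:
    S,C=box(c,r); zt=np.percentile(S[:,2],90); t=S[S[:,2]>zt-.006]
    R=cv2.minAreaRect((S[:,:2]*1000).astype(np.float32)); Rt=cv2.minAreaRect((t[:,:2]*1000).astype(np.float32))
    print(c,'ztop',zt,'rect',np.round(R[0]),np.round(R[1]),round(R[2],1),'top',np.round(Rt[0],1),np.round(Rt[1]),round(Rt[2],1))
# rack
S=W[195:250,190:300].reshape(-1,3); m=(S[:,2]>.018)&(S[:,2]<.032)
R=cv2.minAreaRect((S[m][:,:2]*1000).astype(np.float32)); print('rack',R)
m=(S[:,2]>.08); 
for s in (S[m&(S[:,2]<.097)],): pass
st=W[215:242,258:280].reshape(-1,3); st=st[st[:,2]>.085]; print('stop',cv2.minAreaRect((st[:,:2]*1000).astype(np.float32)),np.median(st[:,2]))
for c in [(207,214),(221,217)]:
    q=W[c[1]-3:c[1]+4,c[0]-3:c[0]+4].reshape(-1,3); print('cap',np.median(q,0))
a=cv2.resize(p[180:310,190:420][...,::-1],None,fx=3.4,fy=3.4,interpolation=cv2.INTER_CUBIC); cv2.imwrite('pics/crop.png',a)
```

```text
table z 0.00040387987464096664
(338, 210) ztop 0.038212753625676554 rect [503. -11.] [ 88. 234.] 58.5 top [530.4  16.7] [ 75. 241.] 38.6
(390, 198) ztop 0.05119737282495653 rect [553. -74.] [ 74. 404.] 27.9 top [552.  -72.3] [ 67. 401.] 28.9
(339, 248) ztop 0.04348344159442474 rect [471. -11.] [ 56. 209.] 9.4 top [471.1  -9.1] [ 55. 206.] 10.3
(388, 248) ztop 0.043098070648560104 rect [467. -81.] [ 51. 342.] 5.2 top [466.6 -79.4] [ 49. 340.] 5.5
rack ((548.9788818359375, 214.53875732421875), (268.4913330078125, 70.67930603027344), 78.90853118896484)
stop ((536.07275390625, 150.2628936767578), (24.2313289642334, 40.20314407348633), 78.43946838378906) 0.09630687697958318
cap [0.56767171 0.31916696 0.10077225]
cap [0.55932788 0.27903701 0.10057006]
```

View pics/crop.png

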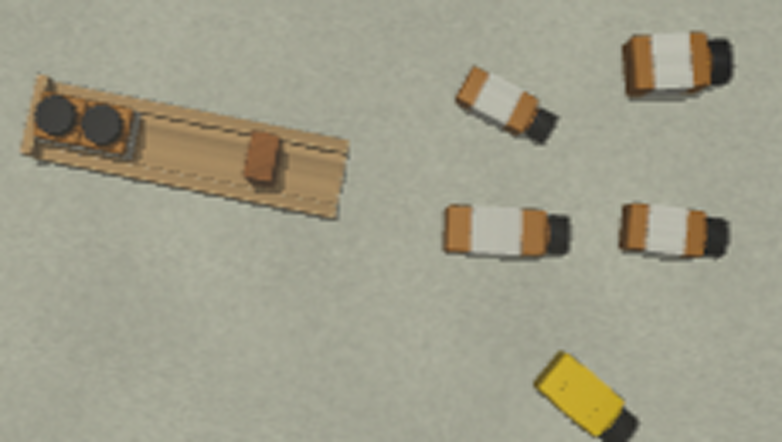

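Run:
```python
from h import *
p,d=load('top'); W=world('top',d)
def comp(sl,lo,hi,n=1):
    S=W[sl]; m=((S[...,2]>lo)&(S[...,2]<hi)&(d[sl]>0)).astype(np.uint8)
    k,l,s,_=cv2.connectedComponentsWithStats(m); o=np.argsort(-s[1:,4])[:n]+1
    return [S[l==i] for i in o]
rr=lambda q:[np.round(x,1) for x in cv2.minAreaRect((q[:,:2]*1000).astype(np.float32))]
for c,r in [((338,210),20),((390,198),18),((339,248),21),((388,248),20)]:
    sl=np.s_[c[1]-r:c[1]+r,c[0]-r:c[0]+r]; S=comp(sl,.008,.07)[0]; z=np.percentile(S[:,2],75)
    print(c,'z',round(z,4),rr(S),'topface',rr(S[abs(S[:,2]-z)<.004]))
sl=np.s_[195:250,190:300]
print('rack',rr(comp(sl,.018,.032)[0]))
print('caps',[(np.round(q.mean(0),4),rr(q)) for q in comp(np.s_[200:235,195:245],.094,.11,3)])
print('stop',[(np.round(q.mean(0),4),rr(q)) for q in comp(np.s_[210:245,250:285],.09,.105,1)])
```

```text
(338, 210) z 0.0357 [array([587.8, -63.2]), array([87.9, 34.9]), np.float64(62.0)] topface [array([589.3, -60.5]), array([79.6, 34.8]), np.float64(62.5)]
(390, 198) z 0.0493 [array([ 630.4, -215. ]), array([58.8, 93.2]), np.float64(3.5)] topface [array([ 625.5, -212.3]), array([48.6, 87.2]), np.float64(3.4)]
(339, 248) z 0.0418 [array([477.3, -60.5]), array([107.4,  40.5]), np.float64(87.5)] topface [array([476.7, -59.4]), array([105.2,  40.3]), np.float64(86.0)]
(388, 248) z 0.0413 [array([ 477.6, -206.6]), array([88.9, 40.7]), np.float64(84.0)] topface [array([ 477.5, -206.3]), array([87.7, 40.6]), np.float64(82.9)]
rack [array([521.9, 220.2]), array([267.8,  15.3]), np.float64(78.9)]
caps [(array([0.562 , 0.2834, 0.1   ]), [array([562.3, 283.7]), array([29.2, 31.9]), np.float64(2.1)]), (array([0.5696, 0.3225, 0.1003]), [array([570.3, 323. ]), array([32.4, 29.8]), np.float64(46.2)])]
stop [(array([0.5359, 0.1501, 0.0963]), [array([536.1, 150.3]), array([24.1, 40.3]), np.float64(78.2)])]
```

Jar_a is the one at pixel (388,248): 40.7 mm wide, 88 mm long, with its top at 41 mm. It's centred at about (477.5, -206.5) mm. The rack centre is at (549, 214.5), with its y axis at 78.8°.

```bash
cat >> h.py <<'E'
from scipy.spatial.transform import Rotation as Ro
def plan(g,t,y,back=0,ref=None):
    """grasp point g mm, tool z dir t, tool y dir y -> dx,dy,dz mm + rotvec deg from present pose"""
    o=manip.observe(); t=np.array(t,float); t/=np.linalg.norm(t); y=np.array(y,float); y-=t*(y@t); y/=np.linalg.norm(y)
    R=Ro.from_matrix(np.c_[np.cross(y,t),y,t]); q=o['eef_rot']; R0=Ro.from_quat([q[1],q[2],q[3],q[0]])
    D=np.array(g)-t*(155+back)-o['tcp_pos']*1000
    r=np.degrees((R*R0.inv()).as_rotvec()); print(np.round(D,1),np.round(r,1),'ang',round(np.linalg.norm(r),1)); return D,r
def st():
    o=manip.observe(); q=o['eef_rot']; M=Ro.from_quat([q[1],q[2],q[3],q[0]]).as_matrix()
    print('t',round(o['time_s'],2),'tcp',np.round(o['tcp_pos']*1000,1),'g',np.round(o['tcp_pos']*1000+155*M[:,2],1),'z',np.round(M[:,2],3),'y',np.round(M[:,1],3),'q',np.round(o['joint_positions'],2),'F',np.round(o['force'],1),'gap',round(o['finger_gap'],3),'gf',round(o['grip_force'],1))
E
python3 - <<'E'
from h import *
c=np.array([-.11,-.994,0]); n=[.994,-.11,0]; a=np.radians(35)
t=np.array([0,0,-1])*np.cos(a)-c*np.sin(a); g=[477.7,-204.5,26]
plan(g,t,n,90); plan(g,t,n,0)
E
```

```text
[ 281.  -889.7 -177.2] [ 31.8  20.3 -75.4] ang 84.3
[ 286.7 -838.4 -250.9] [ 31.8  20.3 -75.4] ang 84.3
```

```bash
python3 -m crank '[[[-1,100,-120,0,0,0,-25],[-1,200,-220,0,0,0,-50],[-1,300,-320,0,0,0,-60],[-1,300,-320,0,0,0,-60],[-1,300,-320,0,0,0,-60],[-1,300,-320,0,0,0,-60],[-1,300,-320,0,0,0,-60],[-1,300,-320,0,0,0,-60],[-1,300,-320,0,0,0,-60],[-1,300,-320,0,0,0,-60],[-1,300,-320,0,0,0,-60]]]'
python3 - <<'E'
from h import *
st()
c=np.array([-.11,-.994,0]); n=[.994,-.11,0]; a=np.radians(35)
t=np.array([0,0,-1])*np.cos(a)-c*np.sin(a); g=[477.7,-204.5,26]
plan(g,t,n,90)
E
```

```text
time_s: 1.02
tcp_pos: [0.4837, 0.2226, 0.4042]
eef_rot: [0.001, 0.633, 0.774, -0.0]
force: [0.3, 0.4, -0.5]
finger_gap: 1.002
grip_force: 0.0
t 1.02 tcp [483.7 222.6 404.2] g [483.8 222.4 249.2] z [ 0.001 -0.001 -1.   ] y [0.98  0.198 0.   ] q [ 0.28  0.23 -0.07  1.27 -0.    1.65] F [ 0.3  0.4 -0.5] gap 1.002 gf 0.0
[ -21.5 -566.7 -177.6] [ 35.2   1.6 -17.2] ang 39.2
```

```bash
python3 -m crank '[[[-1,-20,-480,-20,0,0,-17],[-1,-20,-480,-20,0,0,-17],[-1,-20,-480,-20,0,0,-17],[-1,-20,-480,-20,0,0,-17],[-1,-20,-480,-20,0,0,-17],[-1,-20,-480,-20,0,0,-17],[-1,-20,-480,-20,35,1.6,-17],[-1,-20,-480,-20,35,1.6,-17],[-1,-20,-480,-20,35,1.6,-17],[-1,-20,-480,-20,35,1.6,-17],[-1,-20,-480,-20,35,1.6,-17],[-1,-20,-567,-120,35,1.6,-17],[-1,-21,-567,-150,35,1.6,-17],[-1,-21,-567,-178,35,1.6,-17],[-1,-21,-567,-178,35,1.6,-17],[-1,-21,-567,-178,35,1.6,-17],[-1,-21,-567,-178,35,1.6,-17]]]'
python3 - <<'E'
from h import *
st()
c=np.array([-.11,-.994,0]); n=[.994,-.11,0]; a=np.radians(35)
t=np.array([0,0,-1])*np.cos(a)-c*np.sin(a); g=[477.7,-204.5,26]
plan(g,t,n)
p,d=snap('top'); cv2.imwrite('pics/pre.png',cv2.resize(p[150:330,300:520][...,::-1],None,fx=3,fy=3))
E
```

```text
time_s: 2.43
tcp_pos: [0.4587, -0.3428, 0.2203]
eef_rot: [-0.203, 0.71, 0.637, 0.223]
force: [-0.1, 0.3, 0.4]
finger_gap: 1.003
grip_force: 0.0
t 2.43 tcp [ 458.7 -342.8  220.3] g [ 467.7 -254.    93.6] z [ 0.058  0.573 -0.818] y [ 0.994 -0.107 -0.004] q [-0.87  0.64 -0.    1.39  0.42  0.7 ] F [-0.1  0.3  0.4] gap 1.003 gf 0.0
[  9.2  49.9 -67.3] [-0.2 -0.2 -0.2] ang 0.3
```

View pics/pre.png

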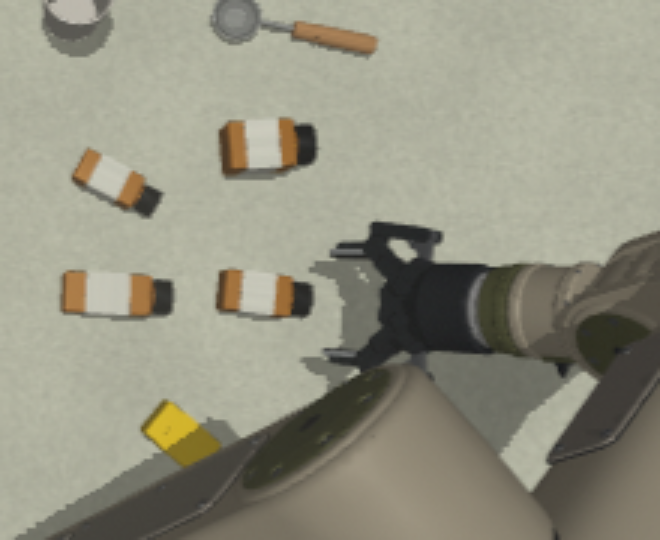

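The open fingers straddle jar_a, whose cap is at (300,298) in the crop. The path is clear, so I'll advance and close.

```bash
python3 -m crank '[[[-1,3,17,-22,0,0,0],[-1,6,33,-45,0,0,0],[-1,9,50,-67,0,0,0],[-1,9,50,-67,0,0,0],[-1,9,50,-67,0,0,0],[1,9,50,-67,0,0,0],[1,9,50,-67,0,0,0],[1,9,50,-67,0,0,0],[1,9,50,-67,0,0,0],[1,9,50,-67,0,0,0],[1,9,50,-67,0,0,0],[1,9,50,-67,0,0,0],[1,9,50,-67,0,0,0],[1,9,50,-67,0,0,0]]]' 40
python3 - <<'E'
from h import *
st()
E
```

```text
time_s: 3.65
tcp_pos: [0.4696, -0.2924, 0.161]
eef_rot: [-0.199, 0.709, 0.639, 0.224]
force: [-1.0, -1.5, 7.1]
finger_gap: 0.46
grip_force: 41.1
t 3.65 tcp [ 469.6 -292.4  161. ] g [ 479.5 -204.4   33.8] z [ 0.064  0.568 -0.821] y [ 0.994 -0.105  0.004] q [-0.8   0.65 -0.15  1.19  0.45  0.77] F [-1.  -1.5  7.1] gap 0.46 gf 41.1
```

```bash
python3 -m crank '[[[1,0,0,40,0,0,0],[1,0,0,80,0,0,0],[1,0,0,120,0,0,0],[1,0,0,160,0,0,0],[1,0,0,160,0,0,0],[1,0,0,160,0,0,0]]]'
python3 - <<'E'
from h import *
st()
p,d=snap('scene'); cv2.imwrite('pics/lift.png',cv2.resize(p[130:330,60:340][...,::-1],None,fx=2.5,fy=2.5))
E
```

```text
time_s: 4.15
tcp_pos: [0.4697, -0.2921, 0.3223]
eef_rot: [-0.197, 0.709, 0.64, 0.224]
force: [1.0, -0.4, -1.2]
finger_gap: 0.462
grip_force: 41.0
t 4.15 tcp [ 469.7 -292.1  322.3] g [ 479.8 -204.5  194.8] z [ 0.065  0.565 -0.822] y [ 0.995 -0.104  0.007] q [-0.8   0.5   0.03  1.52  0.45  0.77] F [ 1.  -0.4 -1.2] gap 0.462 gf 41.0
```

View pics/lift.png

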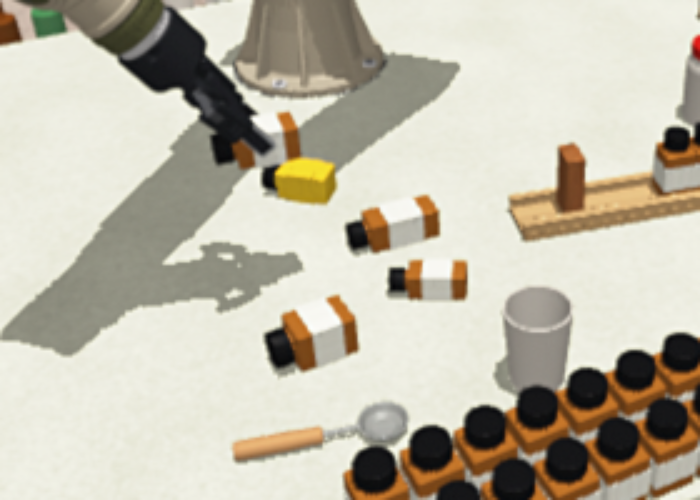

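The jar is held, and nothing else was disturbed. Next I'll rotate it upright in the air and carry it to a clear spot at about (400,130).

Run:
```python
from h import *
a=np.radians(35); c=np.array([-.194,-.981,0]); t=c*.823+np.array([0,0,-.567]); n=[.981,-.194,0]
g=np.array([400,130,0])-c*13.8
plan(g+[0,0,110],t,n)
```

```text
[ -41.9  560.5 -122.4] [-89.2  13.7  -4.3] ang 90.4
```

```bash
python3 -m crank '[[[1,-3,40,0,-6,1,0],[1,-6,80,0,-13,2,-0.6],[1,-9,120,0,-19,3,-1],[1,-12,160,0,-25,4,-1.2],[1,-15,200,0,-32,5,-1.5],[1,-18,240,0,-38,6,-1.8],[1,-21,280,0,-45,7,-2],[1,-24,320,0,-51,8,-2.5],[1,-27,360,0,-57,9,-3],[1,-30,400,0,-64,10,-3],[1,-33,440,0,-70,11,-3.4],[1,-36,480,-10,-76,12,-3.7],[1,-39,520,-40,-83,13,-4],[1,-42,560,-70,-89.2,13.7,-4.3],[1,-42,560,-100,-89.2,13.7,-4.3],[1,-42,560,-120,-89.2,13.7,-4.3],[1,-42,560,-120,-89.2,13.7,-4.3],[1,-42,560,-120,-89.2,13.7,-4.3],[1,-42,560,-120,-89.2,13.7,-4.3]]]'
python3 - <<'E'
from h import *
st()
for n in('scene','top'):
    p,d=snap(n); cv2.imwrite(f'pics/up_{n}.png',p[...,::-1])
a=cv2.imread('pics/up_scene.png')[90:250,130:350]; cv2.imwrite('pics/up.png',cv2.resize(a,None,fx=3,fy=3))
E
```

```text
time_s: 5.78
tcp_pos: [0.4273, 0.268, 0.2003]
eef_rot: [0.294, 0.685, 0.561, -0.36]
force: [0.0, 0.6, -1.3]
finger_gap: 0.46
grip_force: 40.9
t 5.78 tcp [427.3 268.  200.3] g [402.1 143.  112.2] z [-0.163 -0.807 -0.568] y [ 0.98  -0.197 -0.001] q [ 0.55  0.73 -0.05  1.57 -0.64  2.59] F [ 0.   0.6 -1.3] gap 0.46 gf 40.9
```

View pics/up.png

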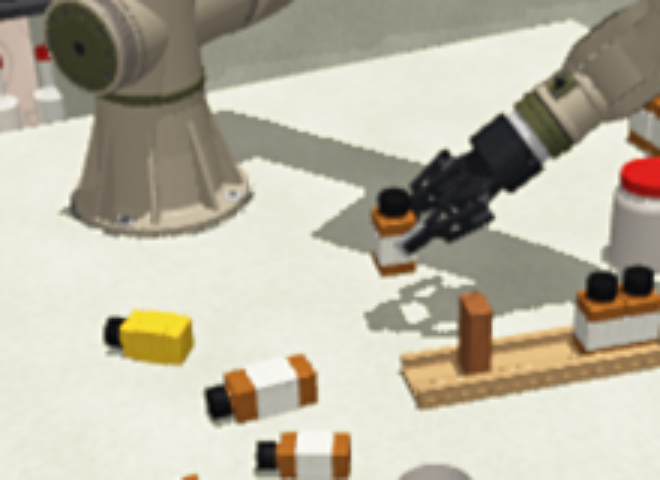

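The jar hangs upright at about (393,232) in the crop. I'll lower it now.

```bash
python3 -m crank '[[[1,0,0,-25,0,0,0],[1,0,0,-45,0,0,0],[1,0,0,-58,0,0,0],[1,0,0,-62,0,0,0],[1,0,0,-62,0,0,0],[1,0,0,-62,0,0,0],[1,0,0,-62,0,0,0]]]'; python3 -m crank '[[[1,0,0,-1,0,0,0],[1,0,0,-2,0,0,0],[1,0,0,-3,0,0,0],[1,0,0,-4,0,0,0],[1,0,0,-5,0,0,0],[1,0,0,-5,0,0,0],[1,0,0,-5,0,0,0]]]'
```

```text
time_s: 6.47
tcp_pos: [0.4277, 0.2688, 0.139]
eef_rot: [0.294, 0.685, 0.561, -0.359]
force: [-0.2, 0.6, -1.7]
finger_gap: 0.461
grip_force: 40.9
time_s: 7.05
tcp_pos: [0.4273, 0.2687, 0.1326]
eef_rot: [0.294, 0.685, 0.561, -0.359]
force: [0.1, -0.2, -0.5]
finger_gap: 0.46
grip_force: 40.9
```

```bash
for i in 1 2; do python3 -m crank '[[[1,0,0,-1,0,0,0],[1,0,0,-1,0,0,0],[1,0,0,-1,0,0,0],[1,0,0,-1,0,0,0]]]' | egrep 'force|pos'; done
python3 - <<'E'
from h import *
p,d=snap('top'); W=world('top',d)
q=W[205:300,200:330]; C=p[205:300,200:330].astype(int)
# jar cap near (400,130)
m=(abs(q[...,0]-.400)<.035)&(abs(q[...,1]-.13)<.03)&(q[...,2]>.06)&(q[...,2]<.13); print(m.sum(),np.round(np.percentile(q[m][:,2],[10,50,75,90]),4),np.round(q[m].mean(0),4))
E
```

```text
tcp_pos: [0.4273, 0.2687, 0.1317]
force: [-0.3, -0.0, -0.6]
grip_force: 40.9
tcp_pos: [0.4274, 0.2686, 0.1308]
force: [0.7, 0.2, -0.4]
grip_force: 40.9
219 [0.0637 0.0728 0.0884 0.0903] [0.4016 0.1306 0.0771]
```

```bash
for i in 1 2; do python3 -m crank '[[[1,0,0,-1,0,0,0],[1,0,0,-1,0,0,0],[1,0,0,-1,0,0,0],[1,0,0,-1,0,0,0]]]' | egrep 'force|pos'; done
python3 - <<'E'
from h import *
p,d=snap('top'); W=world('top',d)
m=(abs(W[...,0]-.400)<.035)&(abs(W[...,1]-.13)<.03)&(W[...,2]>.08)&(W[...,2]<.13); print(m.sum(),np.round(np.percentile(W[m][:,2],[10,50,75,90]),4),np.round(W[m].mean(0),4))
E
```

```text
tcp_pos: [0.4273, 0.2687, 0.1307]
force: [0.2, 1.3, 6.6]
grip_force: 41.6
tcp_pos: [0.4273, 0.2688, 0.1306]
force: [-0.5, 3.1, 11.5]
grip_force: 42.0
108 [0.0854 0.0877 0.0893 0.0906] [0.3992 0.1289 0.0879]
```

Contact is firm. I'll ease the load, open the fingers and back out along the tool axis.

```bash
python3 -m crank '[[[1,0,0,1.5,0,0,0],[1,0,0,1.5,0,0,0],[0,0,0,1.5,0,0,0],[-0.3,0,0,1.5,0,0,0],[-1,0,0,1.5,0,0,0],[-1,0,0,1.5,0,0,0],[-1,0,0,1.5,0,0,0],[-1,0,0,1.5,0,0,0],[-1,0,0,1.5,0,0,0],[-1,2,10,8,0,0,0],[-1,5,25,19,0,0,0],[-1,10,49,36,0,0,0],[-1,15,73,53,0,0,0],[-1,20,97,75,0,0,0],[-1,20,97,110,0,0,0],[-1,20,97,150,0,0,0],[-1,20,97,150,0,0,0],[-1,20,97,150,0,0,0]]]'
python3 - <<'E'
from h import *
st()
p,d=snap('top'); W=world('top',d); 
m=((abs(W[...,0]-.400)<.045)&(abs(W[...,1]-.13)<.045)&(W[...,2]>.05)&(W[...,2]<.13)).astype(np.uint8)
k,l,s,c=cv2.connectedComponentsWithStats(m); i=1+np.argmax(s[1:,4]); print(s[i],c[i]); q=W[l==i]
cap=q[q[:,2]>.082]; sh=q[q[:,2]<.078]
print('cap',len(cap),cap.mean(0),cap.max(0),cap.min(0),np.median(cap[:,2])); print('sh',cv2.minAreaRect((sh[:,:2]*1000).astype(np.float32)),np.median(sh[:,2]))
u,v=map(int,c[i]); a=p[v-40:v+40,u-50:u+50][...,::-1]; b=snap('scene')[0][90:250,130:350][...,::-1]
cv2.imwrite('pics/stood.png',np.hstack([cv2.resize(a,(400,320)),cv2.resize(b,(400,320))]))
E
```

```text
time_s: 9.98
tcp_pos: [0.4476, 0.3662, 0.2811]
eef_rot: [0.294, 0.686, 0.562, -0.357]
force: [0.2, -0.3, -1.3]
finger_gap: 1.0
grip_force: 0.0
t 9.98 tcp [447.6 366.2 281.1] g [422.9 241.5 192.4] z [-0.159 -0.805 -0.572] y [ 0.981 -0.196  0.003] q [ 0.66  0.8   0.31  1.91 -0.56  2.69] F [ 0.2 -0.3 -1.3] gap 1.0 gf 0.0
[267 266  16  17 198] [274.2979798  274.23232323]
cap 111 [0.3991283  0.12933281 0.08825638] [0.41427621 0.1456117  0.09327488] [0.38375685 0.11463064 0.083127  ] 0.0885201622839007
sh ((399.2877502441406, 129.04241943359375), (39.711883544921875, 39.77798080444336), 79.00813293457031) 0.0657329279992882
```

View pics/stood.png

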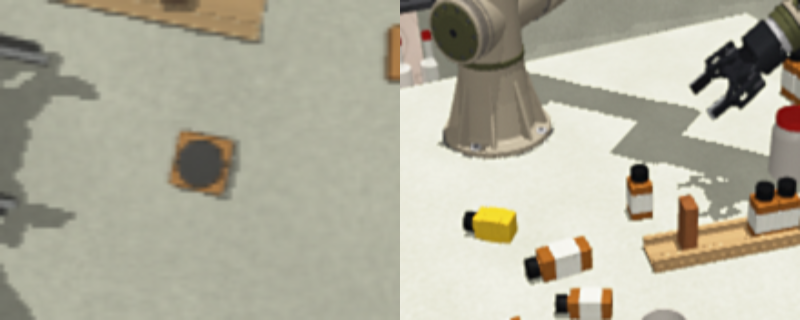

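Jar_a stands upright and free at (399.2, 129.1), already aligned with the rack. Next I'll turn the tool to point down and hover above it.

Run:
```python
from h import *
plan([399.2,129.1,155],[0,0,-1],[.981,-.194,0])
```

```text
[ -48.1 -236.5   31.7] [ 54.2 -10.8   0.1] ang 55.3
```

```bash
python3 -m crank '[[[-1,-5,-25,70,7,-1.4,0],[-1,-10,-50,100,14,-2.8,0],[-1,-16,-80,100,20,-4,0],[-1,-22,-110,100,27,-5.4,0],[-1,-28,-140,90,34,-6.8,0],[-1,-34,-165,80,41,-8.2,0],[-1,-40,-195,60,48,-9.6,0],[-1,-48,-236,40,54.2,-10.8,0.1],[-1,-48,-236,32,54.2,-10.8,0.1],[-1,-48,-236,32,54.2,-10.8,0.1],[-1,-48,-236,32,54.2,-10.8,0.1],[-1,-48,-236,32,54.2,-10.8,0.1]]]' >/dev/null
python3 - <<'E'
from h import *
st(); plan([399.2,129.1,47],[0,0,-1],[.981,-.194,0])
E
```

```text
t 11.08 tcp [399.9 130.3 310.9] g [399.8 130.2 155.9] z [-0.001 -0.001 -1.   ] y [ 0.981 -0.194 -0.   ] q [ 0.12  0.07 -0.49  1.01 -0.    1.89] F [0.4 0.1 0.6] gap 0.998 gf 0.0
[  -0.7   -1.2 -108.9] [ 0.1 -0.  -0. ] ang 0.1
```

```bash
python3 -m crank '[[[-1,-0.7,-1,-35,0,0,0],[-1,-0.7,-1,-70,0,0,0],[-1,-0.7,-1,-95,0,0,0],[-1,-0.7,-1,-109,0,0,0],[-1,-0.7,-1,-109,0,0,0],[-1,-0.7,-1,-109,0,0,0],[1,-0.7,-1,-109,0,0,0],[1,-0.7,-1,-109,0,0,0],[1,-0.7,-1,-109,0,0,0],[1,-0.7,-1,-109,0,0,0],[1,-0.7,-1,-109,0,0,0],[1,-0.7,-1,-109,0,0,0],[1,-0.7,-1,-109,0,0,0],[1,-0.7,-1,-109,0,0,0]]]' 40 >/dev/null
python3 - <<'E'
from h import *
st()
E
```

```text
t 12.25 tcp [399.3 128.8 202.8] g [399.6 128.8  47.8] z [ 0.002  0.    -1.   ] y [ 0.981 -0.194  0.002] q [ 0.12  0.19 -0.66  0.72 -0.    1.89] F [-0.4  0.7  5.6] gap 0.463 gf 41.1
```

```bash
python3 -m crank '[[[1,0,0,30,0,0,0],[1,0,0,65,0,0,0],[1,0,0,100,0,0,0],[1,10,7,120,0,0,0],[1,38,27,125,0,0,0],[1,66,47,125,0,0,0],[1,94,67,125,0,0,0],[1,120,86,125,0,0,0],[1,143,103,125,0,0,0],[1,154,111,125,0,0,0],[1,154,111,125,0,0,0],[1,154,111,125,0,0,0],[1,154,111,125,0,0,0],[1,154,111,125,0,0,0]]]' >/dev/null
python3 - <<'E'
from h import *
st(); plan([554,240,47.8+12],[0,0,-1],[.981,-.194,0])
p,d=snap('top'); W=world('top',d)
m=((abs(W[...,0]-.554)<.03)&(abs(W[...,1]-.24)<.03)&(W[...,2]>.195)&(W[...,2]<.23)); print(m.sum(),np.round(np.median(W[m],0),4) if m.any() else '')
E
```

```text
t 13.42 tcp [551.7 239.  326.7] g [551.4 238.8 171.7] z [-0.002 -0.001 -1.   ] y [ 0.981 -0.195 -0.001] q [ 0.28  0.4  -0.03  1.15 -0.    2.04] F [ 0.1 -0.1  0. ] gap 0.462 gf 41.0
[   2.3    1.  -111.9] [ 0.1 -0.1  0.1] ang 0.1
0
```

```bash
python3 -m crank '[[[1,0.5,0,-30,0,0,0],[1,0.5,0,-60,0,0,0],[1,0.5,0,-80,0,0,0],[1,0.5,0,-88,0,0,0],[1,0.5,0,-88,0,0,0],[1,0.5,0,-88,0,0,0],[1,0.5,0,-88,0,0,0],[1,0.5,0,-88,0,0,0]]]' >/dev/null
python3 - <<'E'
from h import *
st(); plan([554,240,47.8+12],[0,0,-1],[.981,-.194,0])
p,d=snap('scene'); cv2.imwrite('pics/over.png',cv2.resize(p[130:240,230:390][...,::-1],None,fx=4.5,fy=4.5,interpolation=cv2.INTER_CUBIC))
E
```

```text
t 14.13 tcp [553.9 239.9 240.7] g [554.3 239.9  85.7] z [ 0.003  0.    -1.   ] y [ 0.981 -0.194  0.003] q [ 0.28  0.46 -0.15  0.96 -0.    2.04] F [ 0.6  0.5 -0.8] gap 0.462 gf 41.0
[  0.1   0.1 -25.9] [-0.   0.2  0. ] ang 0.2
```

View pics/over.png

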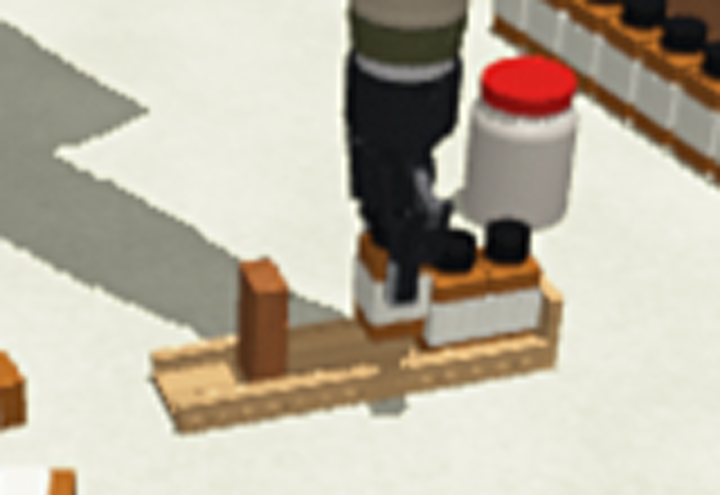

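The jar hovers over the channel beside the fixed jars, at about (393,290) in the crop. It's aligned and has a small gap, so I'll lower it.

```bash
python3 -m crank '[[[1,0,0,-6,0,0,0],[1,0,0,-12,0,0,0],[1,0,0,-18,0,0,0],[1,0,0,-22,0,0,0],[1,0,0,-23,0,0,0],[1,0,0,-23,0,0,0],[1,0,0,-23,0,0,0]]]' |egrep 'pos|force'; for i in 1 2; do python3 -m crank '[[[1,0,0,-1.5,0,0,0],[1,0,0,-1.5,0,0,0],[1,0,0,-1.5,0,0,0],[1,0,0,-1.5,0,0,0]]]' | egrep 'force|pos'; done
```

```text
tcp_pos: [0.5531, 0.2397, 0.2155]
force: [-0.6, 0.6, -0.6]
grip_force: 41.1
tcp_pos: [0.5532, 0.2397, 0.2149]
force: [-1.1, -0.4, 5.4]
grip_force: 41.6
tcp_pos: [0.5531, 0.2397, 0.2149]
force: [-6.3, -1.7, 15.7]
grip_force: 42.8
```

```bash
python3 -m crank '[[[1,0,0,2.5,0,0,0],[1,0,0,2.5,0,0,0],[0.2,0,0,2.5,0,0,0],[0,0,0,2.5,0,0,0],[-0.5,0,0,2.5,0,0,0],[-0.5,0,0,2.5,0,0,0],[-0.5,0,0,2.5,0,0,0],[-0.5,0,0,2.5,0,0,0],[-0.5,0,0,30,0,0,0],[-0.5,0,0,65,0,0,0],[-0.5,0,0,100,0,0,0],[-0.5,0,0,130,0,0,0],[0,-20,-90,140,0,0,0],[0.5,-40,-180,140,0,0,0],[1,-40,-180,140,0,0,0],[1,-40,-180,140,0,0,0],[1,-40,-180,140,0,0,0],[1,-40,-180,140,0,0,0]]]' >/dev/null
python3 - <<'E'
from h import *
st()
p,d=snap('top'); W=world('top',d)
u=np.array([.194,.981]); v=np.array([.981,-.194]); r=(W[...,:2]*1000-[549,214.5]); ry=r@u; rx=r@v; z=W[...,2]
for a,b,n in((0,50,'jar'),(50,90,'f1'),(90,130,'f2')):
    m=(ry>a)&(ry<b)&(abs(rx)<25)&(z>.094)&(z<.11); print(n,m.sum(),'cap y',np.round(ry[m].mean(),1),'x',np.round(rx[m].mean(),1),'z',np.round(np.median(z[m]),4))
m=(ry>-110)&(ry<-30)&(abs(rx)<25)&(z>.09)&(z<.1); print('stop',m.sum(),ry[m].mean(),rx[m].mean())
p2,_=snap('scene'); a=cv2.resize(p2[130:240,230:390][...,::-1],(400,275)); b=cv2.resize(p[185:250,190:300][...,::-1],(400,236)); b=np.vstack([b,np.zeros((39,400,3),np.uint8)])
cv2.imwrite('pics/placed.png',np.hstack([a,b]))
E
```

```text
t 16.93 tcp [512.4  56.5 353.2] g [512.3  56.2 198.2] z [-0.    -0.002 -1.   ] y [ 0.98  -0.199  0.   ] q [-0.05  0.22 -0.21  1.14 -0.    1.73] F [-0.5  1.   0.3] gap 0.002 gf 0.0
jar 107 cap y 25.3 x -1.2 z 0.1008
f1 108 cap y 70.3 x -0.6 z 0.1003
f2 107 cap y 110.1 x -0.5 z 0.1005
stop 118 -65.59435726313546 -0.26576337829325897
```

View pics/placed.png

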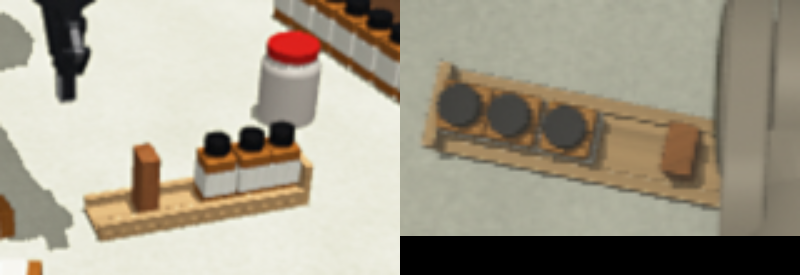

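Jar_a stands seated in the rack with a gap of about 5 mm. I'll bring the closed fingers down behind the stop.

```bash
python3 -m crank '[[[1,14,52,0,0,0,0],[1,15,52,-40,0,0,0],[1,15,52,-80,0,0,0],[1,15,52,-115,0,0,0],[1,15,52,-133,0,0,0],[1,15,52,-133,0,0,0],[1,15,52,-133,0,0,0],[1,15,52,-133,0,0,0]]]' >/dev/null
python3 - <<'E'
from h import *
st(); plan([528,108.5,65],[0,0,-1],[.981,-.194,0])
E
```

```text
t 17.7 tcp [529.  112.6 221. ] g [529.2 112.5  66. ] z [ 0.001 -0.001 -1.   ] y [ 0.981 -0.193  0.001] q [ 0.06  0.37 -0.34  0.85 -0.    1.83] F [-0.5  0.1  0.9] gap 0.0 gf 0.0
[-1.  -4.1 -1. ] [ 0.   0.1 -0.1] ang 0.1
```

```bash
python3 -m crank '[[[1,1,5,0,0,0,0],[1,2,10,0,0,0,0],[1,3,15,0,0,0,0],[1,4,20,0,0,0,0],[1,5,25,0,0,0,0],[1,6,30,0,0,0,0],[1,7,35,0,0,0,0],[1,8,40,0,0,0,0],[1,9,45,0,0,0,0],[1,10,50,0,0,0,0],[1,11,55,0,0,0,0],[1,12,60,0,0,0,0],[1,12.6,64,0,0,0,0],[1,13.2,66.7,0,0,0,0],[1,13.2,66.7,0,0,0,0],[1,13.2,66.7,0,0,0,0]]]'
cat > v.py <<'E'
from h import *
st()
p,d=snap('top'); W=world('top',d)
u=np.array([.194,.981]); v=np.array([.981,-.194]); r=(W[...,:2]*1000-[549,214.5]); ry=r@u; rx=r@v; z=W[...,2]
o=manip.observe(); print('tool ry',(o['tcp_pos'][:2]*1000-[549,214.5])@u)
for a,b,n in((8,50,'jar'),(50,90,'f1'),(90,130,'f2')):
    m=(ry>a)&(ry<b)&(abs(rx)<25)&(z>.097)&(z<.11); print(n,m.sum(),'cap y',np.round(ry[m].mean(),1),'x',np.round(rx[m].mean(),1))
m=(ry>-110)&(ry<12)&(abs(rx)<19)&(z>.092)&(z<.0995); print('stop',m.sum(),ry[m].mean() if m.any() else '')
E
python3 v.py
```

```text
time_s: 19.03
tcp_pos: [0.5413, 0.1787, 0.2197]
eef_rot: [-0.0, 0.773, 0.635, -0.0]
force: [-0.3, -0.6, -0.4]
finger_gap: 0.002
grip_force: 0.0
t 19.03 tcp [541.3 178.7 219.7] g [541.2 178.7  64.7] z [-0.001 -0.    -1.   ] y [ 0.981 -0.194 -0.001] q [ 0.18  0.43 -0.27  0.88 -0.    1.94] F [-0.3 -0.6 -0.4] gap 0.002 gf 0.0
tool ry -36.76234037424021
jar 0 cap y nan x nan
f1 0 cap y nan x nan
f2 97 cap y 111.0 x -0.4
stop 0 v.py:7: RuntimeWarning: Mean of empty slice.
  m=(ry>a)&(ry<b)&(abs(rx)<25)&(z>.097)&(z<.11); print(n,m.sum(),'cap y',np.round(ry[m].mean(),1),'x',np.round(rx[m].mean(),1))
  ret = ret.dtype.type(ret / rcount)
```

```bash
python3 -m crank '[[[1,0.6,2.9,0,0,0,0],[1,1.2,5.9,0,0,0,0],[1,1.2,5.9,0,0,0,0],[1,1.2,5.9,0,0,0,0]]]' |egrep 'pos|^force'; for i in 1 2 3 ; do python3 -m crank '[[[1,0.2,1,0,0,0,0],[1,0.4,2,0,0,0,0],[1,0.4,2,0,0,0,0],[1,0.4,2,0,0,0,0]]]' |egrep 'pos|^force'; done
```

```text
tcp_pos: [0.5426, 0.1845, 0.2197]
force: [-0.0, -0.4, -0.5]
tcp_pos: [0.543, 0.1862, 0.2197]
force: [0.3, -2.7, 0.1]
tcp_pos: [0.5434, 0.1884, 0.2197]
force: [0.1, -1.7, -0.8]
tcp_pos: [0.5437, 0.19, 0.2197]
force: [-1.1, -5.0, 1.5]
```

```bash
for i in 1 2; do python3 -m crank '[[[1,0.1,0.4,0,0,0,0],[1,0.1,0.4,0,0,0,0],[1,0.1,0.4,0,0,0,0],[1,0.1,0.4,0,0,0,0]]]' |egrep 'pos|^force'; done
```

```text
tcp_pos: [0.5437, 0.1901, 0.2197]
force: [-0.9, -6.4, 2.2]
tcp_pos: [0.5437, 0.1902, 0.2197]
force: [-1.8, -8.8, 1.9]
```

It's pressed at about 9 N and stopped moving. I'll hold briefly, back off and check.

```bash
python3 -m crank '[[[1,0,0,0,0,0,0],[1,0,0,0,0,0,0],[1,0,0,0,0,0,0]]]' |egrep 'pos|^force'; python3 -m crank '[[[1,-2,-10,0,0,0,0],[1,-6,-30,0,0,0,0],[1,-10,-50,0,0,0,0],[1,-10,-50,40,0,0,0],[1,-10,-50,80,0,0,0],[1,-10,-50,120,0,0,0],[1,-50,-100,130,0,0,0],[1,-80,-150,130,0,0,0],[1,-90,-200,130,0,0,0],[1,-90,-230,130,0,0,0],[1,-90,-230,130,0,0,0],[1,-90,-230,130,0,0,0],[1,-90,-230,130,0,0,0]]]' >/dev/null; python3 v.py
python3 - <<'E'
from h import *
p,d=load('top');p2,_=snap('scene'); a=cv2.resize(p2[90:260,130:390][...,::-1],(400,262)); b=cv2.resize(p[140:310,180:440][...,::-1],(400,262))
cv2.imwrite('pics/final.png',np.hstack([a,b]))
E
```

```text
tcp_pos: [0.5437, 0.1902, 0.2198]
force: [-2.2, -8.0, 3.1]
t 22.42 tcp [453.6 -40.5 350. ] g [453.8 -40.4 195. ] z [ 0.001  0.    -1.   ] y [ 0.98  -0.198  0.001] q [-0.27  0.11 -0.35  1.11  0.    1.5 ] F [-0.1 -0.1  0.5] gap 0.001 gf 0.0
tool ry -267.57554495932385
jar 103 cap y 29.1 x -1.0
f1 97 cap y 70.4 x -0.6
f2 102 cap y 110.4 x -0.2
stop 107 -1.551621432654711
```

View pics/final.png

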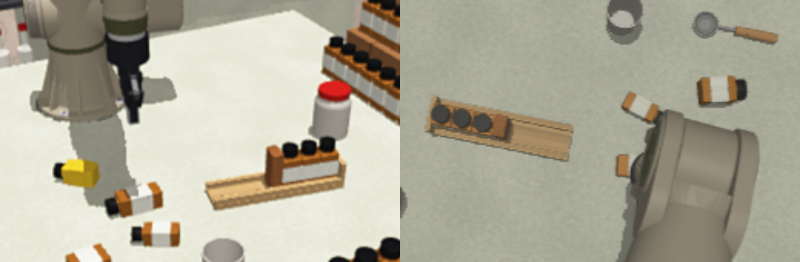

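The stop is at -1.6 mm against the -2 mm expected, and the jar at 29.1 mm against 30 mm. Both are within camera error, so the row is snug and the robot is clear of everything.

```bash
python3 -c "
from rig import manip
print(manip.close_job())"
```

```text
the job is handed in; nothing more can be done
None
```

Job handed in at about 22 s: jar_a was stood upright on the counter, released, regrasped and set in the rack, then the end stop was pressed against the row at about 9 N (stop measured at -1.6 mm, target -2 mm).

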